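Set the stop carriage to the gauge with a running fit

ROBOT

A 7-joint arm with a two-finger parallel gripper is mounted at the origin on a cart in front of the work surface, level with it; the furniture and walls round the work are solid. World frame = base frame: x ahead of the robot, y to its left, z up, the work surface at z = 0. Lengths are in m, angles in rad, forces in N, time in s.
With the tool pointing down it reaches from about 0.425 to 0.875 m from the base axis. Payload 4.7 kg.
Tool frame: the origin (TCP) lies between the finger pads; the fingertips stand 14 mm ahead of it and the grasp point (between the pads) lies 5 mm behind it; z points along the fingers, y is the line along which they close (so a half turn about z gives the same grasp; the last joint's range is limited). The gripper opens to 87 mm and grips with 3 to 60 N. Pads are 19 mm wide; open, the fingers measure 117 mm over their backs; the gripper's body (75 mm by 190 mm) begins 51 mm behind the grasp point.
Start: joints at [-1.09, 0.321, -0.07, 1.45, 0.023, 1.371, -0.057], TCP at [0.293, 0.58, 0.237] pointing down, gripper open.
Joint ranges: [-2.86, 2.86], [-0.3, 2.09], [-1.38, 1.24], [0.06, 2.45], [-1.56, 4.7], [0.09, 2.05], [-2.69, 2.69]. Speed limits (rad/s): [2.57, 2.57, 3.14, 3.14, 3.14, 3.14, 3.14].

INTERFACE

Orientations are given as a rotation vector (axis times angle).
In Python, from bench import ctrl gives the robot as it stands.
- The arm moves only by the tool step_arm, never from a script. Its argument "commands" is a list of rows, each an object with "travel": the shift along the tool's x, y, z in m, a list of three; "turn": the turn, a rotation vector about the tool's x, y, z in degrees, a list of three. A call has 1 to 5 rows; each row is the pose to reach, as a shift and turn from the pose commanded when the call began, along the tool's axes at that moment; what a row does not reach only later rows make up. A row lasts 1/10 s, in which the tool goes at most 50 mm and 8.59 degrees, less where a joint would pass 70% of its speed; a pose out of reach is approached as far as the arm can. A call with a gripper value outside its range is refused whole. "gripper" is the opening, from 0 (shut) to 1 (fully open), set as the call begins (left out, the last holds). The fingers move at their own pace and stop on an object; "force" is the grip in N (left out, the last holds). Time passes only in rows, so rows that repeat a pose let the fingers close. It gives the time, the measured TCP pose, the force, the opening and the grip force at its end, in the units of the state.
- ctrl.get_state(): the state, without advancing time (a new reading comes with each control period).
- ctrl.get_image(name): name is "scene" or "top"; returns the picture (420x560x3 uint8, red, green, blue); there is no depth.
- ctrl.camera_model(name): a dict with "fx", "fy", "cx", "cy" (pixels), "R" (3x3) and "t" (3): a world point X has camera coordinates R X + t. Camera axes: x right, y down, z forward; pixel columns grow to the right and rows downward; lengths in m; the calibration is good to about 2 mm. A picture is of the moment at which its call begins. camera_model takes no time and is no camera call.
- ctrl.close_job(): hands the job in; it is judged then, once.
The state is a dict: "time": time; "joint_positions": joint angles; "qd": joint speeds; "joint_torque": joint torques, N m; "position": TCP position; "tool_rot": TCP orientation; "ft_force": force on the tool from outside, world axes, zero at the start; "torque": the same for the moment, N m; "grip_width": opening from 0.0 (shut) to 1.0 (fully open); "grip_force": force on a finger pad.
Only numpy, scipy, OpenCV 4.12 (cv2) and the standard library are available. Lean on these libraries where they do the work, as an engineer would, in place of code of your own. Each camera call takes 0.05 s, during which the arm holds its last target. There are 200 camera calls.

TASK

Slide the grey carriage along its rail until it bears on the little brass gauge weight and holds it fully home against the end block. Then, with the carriage left there, turn the thumbscrew on the carriage clockwise until it seats, and back it off a quarter turn to leave running clearance. Finish still gripping the thumbscrew there (the lock nut will be nipped up while you hold it), with the gauge upright in its pocket and the carriage still up against it.

Things in the scene. Friction and masses are not known exactly. Their poses are not given: they have to be found in the camera images.
- fixture: Fixed aluminium plate 84 x 240 x 12 mm with a steel rail. Origin under its centre, z up, y along the rail towards the dark steel end block at the +y end (inner face at y = +85 mm, top at z = 48 mm). Before that face two cheeks (y +70 to +85 mm, 27 mm apart, top z = 40 mm) form a pocket centred on x = 0; the gauge stands there on a seat at z = 24 mm.
- carriage (a joint): Slide of the grey carriage along the rail, m: 0 at the open end, growing towards the end block (fixture's +y); 0.100 when it holds the gauge hard against the end block. Starts at 0.020 to 0.070. It always drags with about 6 N, whatever the thumbscrew's angle, and stays where it is left; it may be pulled along by the thumbscrew.
- carriage_face (a point): Centre of the carriage's front face, which meets the gauge, 38 mm above the bench. The thumbscrew's axis is 42 mm behind it (fixture's -y). The carriage is 58 mm wide, 70 mm long (28 mm of it behind the screw's axis), its top 50 mm above the bench. Axes as the fixture's.
- thumbscrew (a joint): Angle of the thumbscrew, rad: grows turning clockwise seen from above (tightening), to a hard stop at 2.80 where it is seated; a quarter turn back from there reads 1.23. Starts at 0.5 to 1.7; the other stop is at 0. Friction about 0.06 N m; it stays where it is left and does not rise or sink.
- wing_grip (a point): On the thumbscrew's upright axis, at the height to grip (84 mm above the bench). The wing is a black upright bar 40 mm long, 12 mm thick, 32 mm tall (66 to 98 mm above the bench) on a 12 mm stem with a 20 mm collar. The point's x runs along the wing's length, y across its thickness, z up.
- wing: The same black wing of the thumbscrew; origin on its axis 53 mm above the bench, x along its length, z up.
- gauge_centre (a point): Centre of the brass gauge weight, a knobbed cylinder 23 mm across and 28 mm tall that stands loose, upright, on the seat in the pocket, 0 to 5 mm off the end block (its top 52 mm above the bench). z up along the weight. When home its centre is at the fixture's y = +73.5 mm.

How it is judged:
On the way, in this order (a step that is already met when the one before it is completed fails the run):
1. the carriage holds the gauge home against the end block (value of joint carriage above 0.097 m and y of gauge_centre in the frame of fixture above 0.0705 m), for 0.2 s.
2. the thumbscrew is seated with the carriage still home (value of joint thumbscrew above 2.72 rad and value of joint carriage above 0.097 m), for 0.1 s.
At the end, for the whole second after the job is handed in: The thumbscrew stands a quarter turn (90 degrees, within 12) back from its seat, still, gripped by the fingers with more than 2 N; the carriage is within 3 mm of its place against the gauge, and the gauge stands upright (within 0.1 rad) in its pocket, within 3 mm of the end block (all of step 1 and value of joint thumbscrew between 1.01 and 1.45 rad and velocity of joint thumbscrew between -0.1 and 0.1 rad/s and contact force between the fingers and wing above 2 N and value of joint carriage below 0.103 m and z of gauge_centre in the frame of fixture below 0.042 m and angle between gauge_centre's own z axis and vertical below 0.1 rad); the arm keeps its last pose, push and grip.
It fails at once if the gauge is knocked over or lifted out of its pocket (angle between gauge_centre's own z axis and vertical above 0.5 rad or z of gauge_centre in the frame of fixture above 0.06 m).
It also fails if it takes over 64 s, if anything falls off the work surface, if the arm or the gripper's body presses on something with over 40 N, if the wrist force passes 120 N, or if a joint passes its speed limit or range.

## Working session

There is one attempt and no reset: what is moved stays moved. The work goes in short steps, Python scripts to look and compute and a tool call to move; the robot and the scene stay as the last step left them, time stands still between calls to the robot, and variables do not carry over. Pictures are saved under pics/ and viewed, at most 10 in all, crops included, and the job is handed in when it is done.

Besides the shell and the picture viewer there is one more tool, called after "Call:" as name(argument=value, ...), one argument or row to a line, values as JSON. step_arm: Moves the arm, as the interface text tells. Its arguments: {"type":"object","properties":{"commands":{"type":"array"},"gripper":{"type":"number"},"force":{"type":"number"}},"required":["commands"]}

```bash
mkdir -p pics; ls; python3 - <<'E'
from bench import ctrl
import cv2,numpy as np
for n in("scene","top"):
    im=ctrl.get_image(n);cv2.imwrite(f"pics/{n}0.png",im[:,:,::-1]);np.save(f"pics/{n}0.npy",im)
    print(n,ctrl.camera_model(n))
print(ctrl.get_state())
E
```

```text
pics
scene {'fx': 445.3907530460487, 'fy': 445.3907530460487, 'cx': 275.1832873807533, 'cy': 210.22391112134505, 'R': array([[ 0.70882691, -0.70532569,  0.00894904],
       [-0.52982869, -0.54074839, -0.65335498],
       [ 0.46566723,  0.45837413, -0.7569988 ]]), 't': array([-0.12668043,  0.52665662,  0.49497324])}
top {'fx': 544.9893549978791, 'fy': 544.9893549978791, 'cx': 282.5478366500532, 'cy': 210.9731056942681, 'R': array([[ 7.50879249e-04, -9.99989178e-01, -4.59135348e-03],
       [-9.86730454e-01,  4.56847471e-06, -1.62366903e-01],
       [ 1.62365167e-01,  4.65234624e-03, -9.86719772e-01]]), 't': array([0.3476066 , 0.5218602 , 0.85920672])}
{'time': 0.1, 'joint_positions': array([-1.08990802,  0.32179239, -0.07006615,  1.45155739,  0.02262342,
        1.37080902, -0.05686389]), 'qd': array([ 0.00166813, -0.00187617, -0.00073068, -0.00177134,  0.00193482,
       -0.00079065,  0.0001798 ]), 'joint_torque': array([-5.78626009e-05, -4.92572987e+01, -4.05622115e-01, -3.13396168e+01,
       -6.41661091e-02,  3.95454594e-02,  1.09722093e-04]), 'position': array([0.29235849, 0.58000531, 0.23554027]), 'tool_rot': array([-7.26444761e-01, -3.05614821e+00,  2.75756285e-03]), 'ft_force': array([ 0.17600816,  0.28497299, -0.07706069]), 'torque': array([-0.01431922,  0.00470696,  0.05504049]), 'grip_force': 0.0, 'grip_width': 1.0000984448657215}
```

View pics/top0.png

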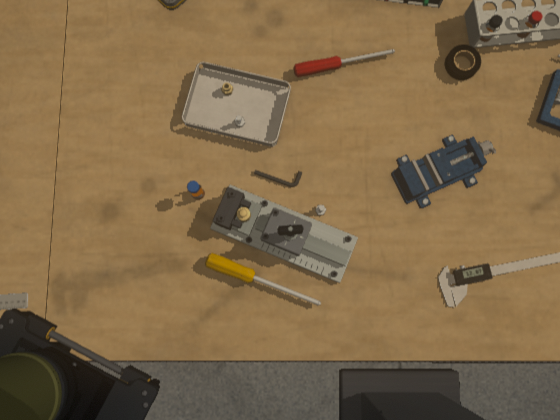

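View pics/scene0.png

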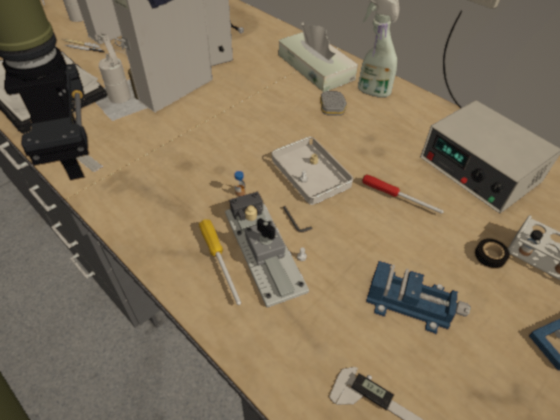

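The top view shows the fixture: end block at about (232,208), brass gauge (243,214), grey carriage (286,231), black wing (290,230), open end at about (345,257). I'll zoom in for exact pixels.

```bash
cat > h.py <<'E'
from bench import ctrl
import cv2,numpy as np
def ray(n,uv,z):
    "world point at height z on the ray of pixel uv"
    m=ctrl.camera_model(n);R=m["R"];c=-R.T@m["t"]
    d=R.T@np.array([(uv[0]-m["cx"])/m["fx"],(uv[1]-m["cy"])/m["fy"],1])
    return c+d*(z-c[2])/d[2]
def pix(n,X):
    m=ctrl.camera_model(n);p=m["R"]@np.array(X)+m["t"]
    return np.array([m["cx"]+m["fx"]*p[0]/p[2],m["cy"]+m["fy"]*p[1]/p[2]])
E
python3 - <<'E'
import cv2,numpy as np
im=np.load("pics/top0.npy")[175:290,200:365,::-1]
cv2.imwrite("pics/topz.png",cv2.resize(im,None,fx=4.8,fy=4.8,interpolation=cv2.INTER_CUBIC))
E
```

```text
(no output)
```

View pics/topz.png

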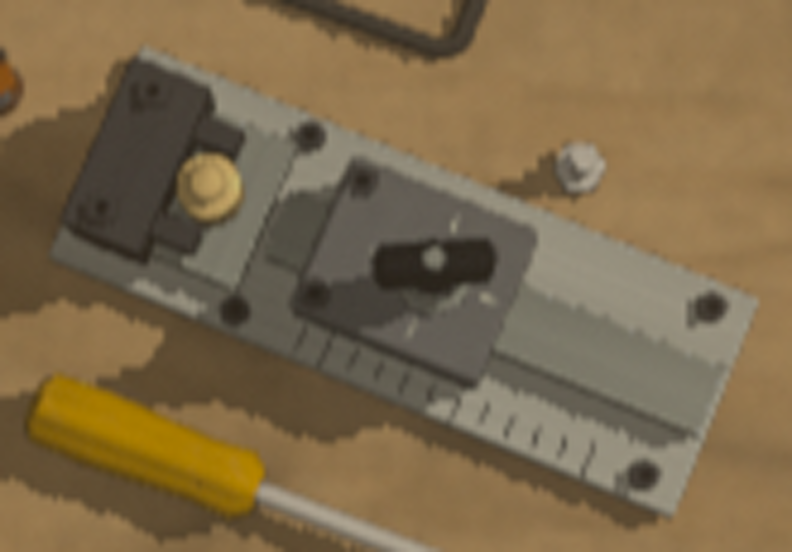

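The crop shows plate corners (145,47), (757,298), (672,515), (52,258). Carriage-top corners are (355,158), (537,235), (472,385), (293,305). The wing runs from (375,265) to (495,260) with its centre dot at (434,257), and the gauge knob is at (208,184).

```bash
python3 - <<'E'
from h import *
def P(u,v,z): return ray("top",(200+(u+.5)/4.8-.5,175+(v+.5)/4.8-.5),z)
c=[P(*p,.012) for p in[(145,47),(757,298),(672,515),(52,258)]]
print(np.round(c,4)); 
for i in range(4): print(np.linalg.norm(c[i]-c[(i+1)%4]))
o=np.mean(c,0); y=(c[0]+c[3]-c[1]-c[2])[:2]; y/=np.linalg.norm(y); x=np.array([y[1],-y[0]])
print("origin",o,"yaw of y",np.degrees(np.arctan2(y[1],y[0])))
f=lambda p:np.array([(p-o)[:2]@x,(p-o)[:2]@y])
k=[P(*p,.05) for p in[(355,158),(537,235),(472,385),(293,305)]]
print("carr",[np.round(f(p),4) for p in k], np.round(f(np.mean(k,0)),4))
w=[P(*p,.098) for p in[(375,265),(434,257),(495,260)]]
print("wing",np.round(w,4),[np.round(f(p),4) for p in w],np.degrees(np.arctan2(*(w[2]-w[0])[1::-1])),np.linalg.norm(w[2]-w[0]))
g=P(208,184,.052);print("gauge",f(g))
# mask wing
im=np.load("pics/top0.npy");sub=im[220:240,275:306].astype(int)
m=(sub.max(2)<45).astype(np.uint8);ct,_=cv2.findContours(m,0,1)
r=cv2.minAreaRect(max(ct,key=cv2.contourArea)); b=cv2.boxPoints(r)+[275,220];print(r,b)
bw=np.array([ray("top",q,.098) for q in b]);print(np.round(bw,4),np.round(f(bw.mean(0)),4),bw.mean(0))
# from the scene view too
print("scene px of wing top",pix("scene",w[1]))
import scipy.spatial.transform as t
s=ctrl.get_state();print(t.Rotation.from_rotvec(s["tool_rot"]).as_matrix().round(3))
E
```

```text
[[0.5735 0.4392 0.012 ]
 [0.4826 0.2208 0.012 ]
 [0.4063 0.2521 0.012 ]
 [0.4968 0.471  0.012 ]]
0.23656954360772642
0.08248053757603495
0.2368833933851452
0.08299174074896566
origin [0.48980261 0.34577473 0.012     ] yaw of y 67.46581414071477
carr [array([0.0274, 0.0295]), array([ 0.0266, -0.0381]), array([-0.0293, -0.0371]), array([-0.0274,  0.0294])] [-0.0007 -0.0041]
wing [[0.4832 0.355  0.098 ]
 [0.4858 0.336  0.098 ]
 [0.4849 0.3163 0.098 ]] [array([-0.0096,  0.006 ]), array([ 0.0001, -0.0106]), array([ 0.0067, -0.0291])] -87.58656526554535 0.03868969977598337
gauge [-0.00048096  0.07228004]
((14.075491905212402, 12.228666305541992), (22.968008041381836, 6.876369953155518), 10.784297943115234) [[277.15098667 233.45733166]
 [278.43763828 226.70240879]
 [300.99999619 231.00000095]
 [299.71334457 237.75492477]]
[[0.4776 0.3559 0.098 ]
 [0.4881 0.3539 0.098 ]
 [0.4814 0.319  0.098 ]
 [0.4709 0.321  0.098 ]] [-0.0063 -0.0116] [0.47948327 0.33744796 0.098     ]
scene px of wing top [264.95447139 223.31572967]
[[-0.893  0.45  -0.001]
 [ 0.45   0.893 -0.002]
 [-0.    -0.002 -1.   ]]
```

The measurements fit: the plate measures 237×83 mm, and the screw axis is at fixture y≈-0.011 (carriage ≈0.068). The wing axis is at world (0.4857, 0.3358), with the wing's length along ±92.4°. Turning the tool anticlockwise (tool x towards -87.6°) leaves the whole clockwise range free on joint 7.

Call:
step_arm(
  commands=[
    {"travel":[-0.045,-0.021,0.0],"turn":[0,0,-8.5]},
    {"travel":[-0.09,-0.042,0.0],"turn":[0,0,-17]},
    {"travel":[-0.135,-0.063,0.0],"turn":[0,0,-25.5]},
    {"travel":[-0.18,-0.084,0.0],"turn":[0,0,-34]},
    {"travel":[-0.225,-0.105,0.0],"turn":[0,0,-42.5]},
  ],
  gripper=1,
  force=30,
)

```text
time: 0.6
position: [0.4414, 0.391, 0.2362]
tool_rot: [0.398, -3.116, 0.001]
ft_force: [-0.1, 0.5, -0.5]
grip_width: 1.005
grip_force: 0.0
```

Call:
step_arm(
  commands=[
    {"travel":[0,0,0.0],"turn":[0,0,-8.5]},
    {"travel":[0,0,0.0],"turn":[0,0,-17]},
    {"travel":[0,0,0],"turn":[0,0,-25.5]},
    {"travel":[0,0,0],"turn":[0,0,-34]},
    {"travel":[0,0,0],"turn":[0,0,-42.5]},
  ],
)

```text
time: 1.1
position: [0.4403, 0.3926, 0.236]
tool_rot: [1.501, -2.759, 0.0]
ft_force: [-0.2, 0.5, 0.2]
grip_width: 1.0
grip_force: 0.0
```

```bash
cat >> h.py <<'E'
from scipy.spatial.transform import Rotation as Ro
def rep(tgt,xyaw):
    "travel and turn (tool axes, m and deg) from the measured pose to a downward pose at tgt with tool x at xyaw deg"
    s=ctrl.get_state();R=Ro.from_rotvec(s["tool_rot"])
    G=Ro.from_euler("z",xyaw,degrees=True)*Ro.from_euler("x",180,degrees=True)
    print("t",s["time"],"p",s["position"].round(4),"yaw",np.degrees(np.arctan2(*R.as_matrix()[1::-1,0])).round(1),"q",s["joint_positions"].round(2),"F",s["ft_force"].round(1),s["torque"].round(2),"grip",round(s["grip_width"],3),round(s["grip_force"],1))
    print("travel",R.inv().apply(np.array(tgt)-s["position"]).round(4),"turn",np.degrees((R.inv()*G).as_rotvec()).round(1))
E
python3 -c "
from h import *
rep([.4857,.3358,.14],-87.6)"
```

```text
t 1.1 p [0.4403 0.3926 0.236 ] yaw -122.9 q [-0.7   0.2  -0.09  1.61  0.02  1.34  1.78] F [-0.2  0.5  0.2] [ 0.09  0.12 -0.03] grip 1.0 0.0
travel [ 0.023 -0.069  0.096] turn [  0.   -0.1 -35.3]
```

Call:
step_arm(
  commands=[
    {"travel":[0.005,-0.014,0.015],"turn":[0,0,-8.5]},
    {"travel":[0.01,-0.028,0.03],"turn":[0,0,-17]},
    {"travel":[0.014,-0.042,0.045],"turn":[0,0,-25.5]},
    {"travel":[0.019,-0.056,0.06],"turn":[0,0,-34]},
    {"travel":[0.023,-0.069,0.076],"turn":[0,0,-35.3]},
  ],
)

```text
time: 1.6
position: [0.4858, 0.335, 0.1596]
tool_rot: [2.264, -2.177, -0.0]
ft_force: [-0.1, 0.3, -0.3]
grip_width: 1.001
grip_force: 0.0
```

```bash
python3 -c "
from h import *
rep([.4857,.3358,.08],-87.6)
im=ctrl.get_image('scene');np.save('pics/s1.npy',im);cv2.imwrite('pics/s1.png',cv2.resize(im[120:320,150:400,::-1],None,fx=3,fy=3,interpolation=cv2.INTER_CUBIC))
"
```

```text
t 1.6 p [0.4858 0.335  0.1596] yaw -87.8 q [-0.57  0.25 -0.1   1.7   0.03  1.2   2.51] F [-0.1  0.3 -0.3] [0.07 0.12 0.01] grip 1.001 0.0
travel [-0.0008  0.0001  0.0796] turn [ 0.  -0.  -0.2]
```

View pics/s1.png

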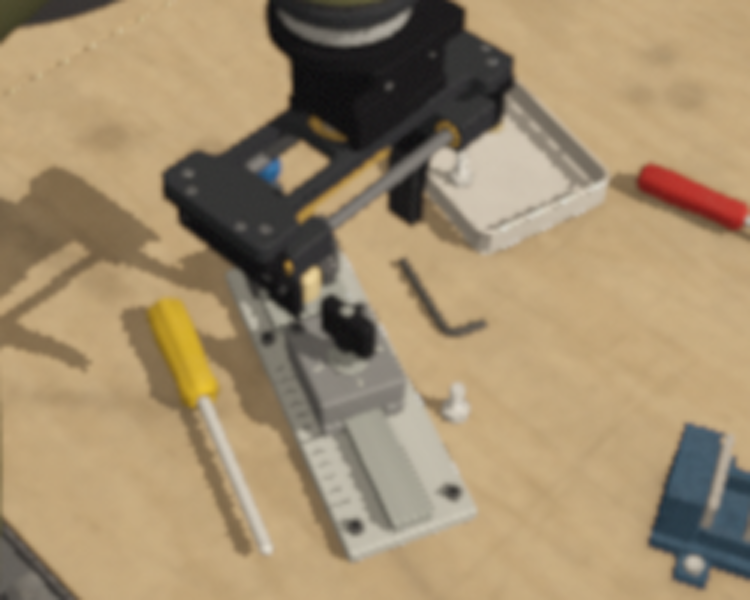

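The view shows the wing at crop (348,320), between the open fingers and below them; its top dot lands at scene pixel (266,224), against (265,223) predicted. Descend and close.

Call:
step_arm(
  commands=[
    {"travel":[0,0,0.03],"turn":[0,0,0]},
    {"travel":[0,0,0.055],"turn":[0,0,0]},
    {"travel":[0,0,0.07],"turn":[0,0,0]},
    {"travel":[0,0,0.08],"turn":[0,0,0]},
    {"travel":[0,0,0.08],"turn":[0,0,0]},
  ],
)

```text
time: 2.15
position: [0.4848, 0.3357, 0.0795]
tool_rot: [2.259, -2.18, -0.001]
ft_force: [0.4, -0.7, -0.1]
grip_width: 0.998
grip_force: 0.0
```

Call:
step_arm(
  commands=[
    {"travel":[0,0,0],"turn":[0,0,0]},
    {"travel":[0,0,0],"turn":[0,0,0]},
    {"travel":[0,0,0],"turn":[0,0,0]},
    {"travel":[0,0,0],"turn":[0,0,0]},
    {"travel":[0,0,0],"turn":[0,0,0]},
  ],
  gripper=0,
  force=30,
)

```text
time: 2.65
position: [0.4858, 0.336, 0.081]
tool_rot: [-2.26, 2.181, -0.0]
ft_force: [-0.4, -0.1, -0.7]
grip_width: 0.627
grip_force: 0.0
```

Call:
step_arm(
  commands=[
    {"travel":[0,0,0],"turn":[0,0,0]},
    {"travel":[0,0,0],"turn":[0,0,0]},
    {"travel":[0,0,0],"turn":[0,0,0]},
    {"travel":[0,0,0],"turn":[0,0,0]},
  ],
)

```text
time: 3.05
position: [0.4856, 0.3358, 0.0805]
tool_rot: [2.261, -2.182, 0.0]
ft_force: [0.4, 0.3, -0.3]
grip_width: 0.264
grip_force: 0.0
```

```bash
python3 -c "
from h import *
rep([.4975,.3643,.08],-87.6)"
```

```text
t 3.05 p [0.4856 0.3358 0.0805] yaw -88.0 q [-0.57  0.32 -0.1   1.78  0.04  1.04  2.5 ] F [ 0.4  0.3 -0.3] [ 0.11  0.15 -0.  ] grip 0.264 0.0
travel [-0.0281 -0.0129  0.0005] turn [-0.  -0.  -0.4]
```

Call:
step_arm(
  commands=[
    {"travel":[0,0,0],"turn":[0,0,0]},
    {"travel":[0,0,0],"turn":[0,0,0]},
    {"travel":[0,0,0],"turn":[0,0,0]},
    {"travel":[0,0,0],"turn":[0,0,0]},
  ],
)

```text
time: 3.45
position: [0.4864, 0.3358, 0.0806]
tool_rot: [-2.259, 2.181, -0.001]
ft_force: [3.7, 1.0, -2.1]
grip_width: 0.132
grip_force: 30.0
```

```bash
python3 -c "
from h import *
rep([.4975,.3643,.08],-87.6)"
```

```text
t 3.45 p [0.4864 0.3358 0.0806] yaw -88.0 q [-0.57  0.32 -0.1   1.78  0.04  1.04  2.5 ] F [ 3.7  1.  -2.1] [ 0.25 -0.68  0.08] grip 0.132 30.0
travel [-0.0281 -0.0121  0.0006] turn [-0.1  0.  -0.4]
```

Gripped (opening ≈ 12 mm). Now slide along the rail.

Call:
step_arm(
  commands=[
    {"travel":[-0.005,-0.0022,0],"turn":[0,0,0]},
    {"travel":[-0.01,-0.0043,0],"turn":[0,0,0]},
    {"travel":[-0.015,-0.0065,0],"turn":[0,0,0]},
    {"travel":[-0.02,-0.0087,0],"turn":[0,0,0]},
    {"travel":[-0.022,-0.0095,0],"turn":[0,0,0]},
  ],
)

```text
time: 3.95
position: [0.4946, 0.3555, 0.0806]
tool_rot: [2.256, -2.18, 0.004]
ft_force: [1.1, -6.6, 3.9]
grip_width: 0.135
grip_force: 30.0
```

Call:
step_arm(
  commands=[
    {"travel":[-0.001,-0.0004,0],"turn":[0,0,0]},
    {"travel":[-0.002,-0.0009,0],"turn":[0,0,0]},
    {"travel":[-0.003,-0.0013,0],"turn":[0,0,0]},
    {"travel":[-0.003,-0.0013,0],"turn":[0,0,0]},
  ],
)

```text
time: 4.35
position: [0.4958, 0.3582, 0.0806]
tool_rot: [2.256, -2.18, 0.004]
ft_force: [0.0, -6.9, 3.4]
grip_width: 0.137
grip_force: 30.0
```

```bash
python3 -c "
from h import *
rep([.4975,.3643,.08],-87.6)"
```

```text
t 4.35 p [0.4958 0.3582 0.0806] yaw -88.1 q [-0.59  0.36 -0.1   1.72  0.04  1.06  2.47] F [ 0.  -6.9  3.4] [-1.26  0.01  0.04] grip 0.137 30.0
travel [-0.006  -0.0019  0.0005] turn [ 0.1 -0.3 -0.5]
```

Call:
step_arm(
  commands=[
    {"travel":[-0.001,-0.0004,0],"turn":[0,0,0]},
    {"travel":[-0.002,-0.0009,0],"turn":[0,0,0]},
    {"travel":[-0.003,-0.0013,0],"turn":[0,0,0]},
    {"travel":[-0.004,-0.0017,0],"turn":[0,0,0]},
    {"travel":[-0.004,-0.0017,0],"turn":[0,0,0]},
  ],
)

```text
time: 4.85
position: [0.4974, 0.3622, 0.0806]
tool_rot: [2.256, -2.18, 0.004]
ft_force: [-0.1, -6.5, 3.3]
grip_width: 0.131
grip_force: 30.0
```

Call:
step_arm(
  commands=[
    {"travel":[-0.001,-0.0004,0],"turn":[0,0,0]},
    {"travel":[-0.002,-0.0009,0],"turn":[0,0,0]},
    {"travel":[-0.002,-0.0009,0],"turn":[0,0,0]},
  ],
)

```text
time: 5.15
position: [0.4983, 0.3642, 0.0806]
tool_rot: [2.256, -2.18, 0.004]
ft_force: [1.0, -5.8, 2.7]
grip_width: 0.14
grip_force: 30.0
```

Call:
step_arm(
  commands=[
    {"travel":[-0.001,-0.0004,0],"turn":[0,0,0]},
    {"travel":[-0.002,-0.0009,0],"turn":[0,0,0]},
    {"travel":[-0.002,-0.0009,0],"turn":[0,0,0]},
  ],
)

```text
time: 5.45
position: [0.4987, 0.3651, 0.0806]
tool_rot: [2.253, -2.179, 0.005]
ft_force: [-1.5, -8.3, 4.5]
grip_width: 0.133
grip_force: 30.0
```

Call:
step_arm(
  commands=[
    {"travel":[-0.001,-0.0004,0],"turn":[0,0,0]},
    {"travel":[-0.001,-0.0004,0],"turn":[0,0,0]},
  ],
)

```text
time: 5.65
position: [0.4988, 0.3653, 0.0806]
tool_rot: [2.252, -2.178, 0.005]
ft_force: [-2.9, -10.7, 5.9]
grip_width: 0.139
grip_force: 30.0
```

Call:
step_arm(
  commands=[
    {"travel":[-0.001,-0.0004,0],"turn":[0,0,0]},
    {"travel":[-0.002,-0.0009,0],"turn":[0,0,0]},
    {"travel":[-0.002,-0.0009,0],"turn":[0,0,0]},
    {"travel":[-0.002,-0.0009,0],"turn":[0,0,0]},
  ],
)

```text
time: 6.05
position: [0.4988, 0.3655, 0.0805]
tool_rot: [2.248, -2.176, 0.006]
ft_force: [-5.8, -14.0, 10.9]
grip_width: 0.135
grip_force: 30.0
```

```bash
python3 -c "
from h import *
rep([.4975,.3643,.08],-87.6)
for n,sl in(('scene',np.s_[160:300,190:350]),('top',np.s_[160:290,180:360])):
  im=ctrl.get_image(n);cv2.imwrite('pics/%s2.png'%n,cv2.resize(im[sl][:,:,::-1],None,fx=4,fy=4,interpolation=cv2.INTER_CUBIC))
"
```

```text
t 6.05 p [0.4988 0.3655 0.0805] yaw -88.1 q [-0.6   0.38 -0.1   1.69  0.05  1.08  2.46] F [ -5.8 -14.   10.9] [-3.    1.31  0.08] grip 0.135 30.0
travel [0.0011 0.0014 0.0005] turn [ 0.4 -0.7 -0.5]
```

View pics/scene2.png

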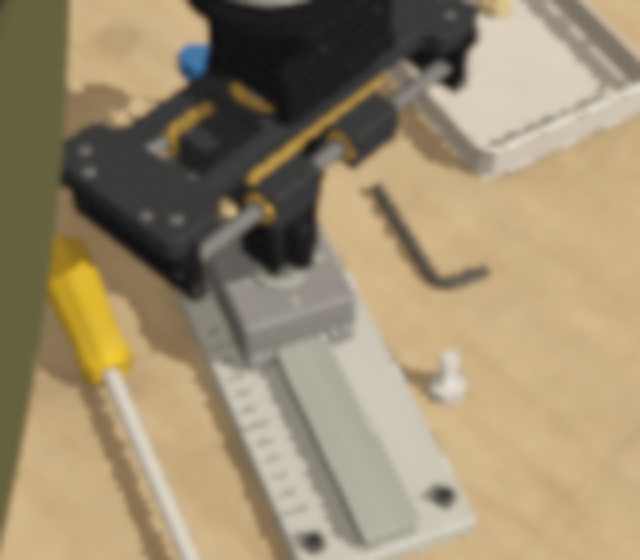

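The carriage has moved up (rear edge at crop (300,330)) and has stopped hard, with the fingers upright on the wing. Travel was 32 mm, as predicted for home. Now turn clockwise while keeping the push.

Call:
step_arm(
  commands=[
    {"travel":[0,0,0],"turn":[0,0,6]},
    {"travel":[0,0,0],"turn":[0,0,12]},
    {"travel":[0,0,0],"turn":[0,0,18]},
    {"travel":[0,0,0],"turn":[0,0,24]},
    {"travel":[0,0,0],"turn":[0,0,30]},
  ],
)

```text
time: 6.65
position: [0.4987, 0.3655, 0.0805]
tool_rot: [1.603, -2.689, 0.01]
ft_force: [-6.1, -13.6, 11.6]
grip_width: 0.14
grip_force: 30.0
```

```bash
python3 -c "
from h import *
rep([.4988,.3655,.0805],-118)"
```

```text
t 6.65 p [0.4987 0.3655 0.0805] yaw -118.4 q [-0.67  0.38 -0.01  1.7   0.01  1.08  1.96] F [ -6.1 -13.6  11.6] [-2.94  1.31  0.04] grip 0.14 30.0
travel [-0.0001 -0.0001  0.    ] turn [ 0.  -0.7 -0.4]
```

Call:
step_arm(
  commands=[
    {"travel":[0,0,0],"turn":[0,0,6]},
    {"travel":[0,0,0],"turn":[0,0,12]},
    {"travel":[0,0,0],"turn":[0,0,18]},
    {"travel":[0,0,0],"turn":[0,0,24]},
    {"travel":[0,0,0],"turn":[0,0,24]},
  ],
)

```text
time: 7.15
position: [0.4986, 0.3656, 0.0805]
tool_rot: [1.013, -2.964, 0.013]
ft_force: [-5.7, -15.4, 10.6]
grip_width: 0.132
grip_force: 30.0
```

```bash
python3 -c "
from h import *
rep([.4988,.3655,.0805],-142)"
```

```text
t 7.15 p [0.4986 0.3656 0.0805] yaw -142.3 q [-0.72  0.38  0.06  1.7  -0.02  1.08  1.57] F [ -5.7 -15.4  10.6] [-2.94  1.28 -0.06] grip 0.132 30.0
travel [-0.0001 -0.0002  0.    ] turn [-0.3 -0.7 -0.3]
```

Call:
step_arm(
  commands=[
    {"travel":[0,0,0],"turn":[0,0,4]},
    {"travel":[0,0,0],"turn":[0,0,8]},
    {"travel":[0,0,0],"turn":[0,0,12]},
  ],
)

```text
time: 7.45
position: [0.4985, 0.3657, 0.0805]
tool_rot: [0.697, -3.054, 0.015]
ft_force: [-6.0, -14.5, 10.4]
grip_width: 0.138
grip_force: 30.0
```

```bash
python3 -c "
from h import *
rep([.4988,.3655,.0805],-154)"
```

```text
t 7.45 p [0.4985 0.3657 0.0805] yaw -154.3 q [-0.75  0.38  0.09  1.7  -0.03  1.08  1.37] F [ -6.  -14.5  10.4] [-2.9   1.26  0.08] grip 0.138 30.0
travel [-0.0002 -0.0003  0.    ] turn [-0.4 -0.6 -0.3]
```

Call:
step_arm(
  commands=[
    {"travel":[0,0,0],"turn":[0,0,4]},
    {"travel":[0,0,0],"turn":[0,0,8]},
    {"travel":[0,0,0],"turn":[0,0,12]},
  ],
)

```text
time: 7.75
position: [0.4985, 0.3658, 0.0805]
tool_rot: [0.374, -3.111, 0.016]
ft_force: [-5.1, -13.3, 10.9]
grip_width: 0.134
grip_force: 30.0
```

```bash
python3 -c "
from h import *
rep([.4988,.3655,.0805],-166)"
```

```text
t 7.75 p [0.4985 0.3658 0.0805] yaw -166.3 q [-0.78  0.38  0.12  1.7  -0.05  1.08  1.17] F [ -5.1 -13.3  10.9] [-2.88  1.2   0.07] grip 0.134 30.0
travel [-0.0002 -0.0003  0.    ] turn [-0.5 -0.5 -0.3]
```

Call:
step_arm(
  commands=[
    {"travel":[0,0,0],"turn":[0,0,4]},
    {"travel":[0,0,0],"turn":[0,0,8]},
    {"travel":[0,0,0],"turn":[0,0,12]},
  ],
)

```text
time: 8.05
position: [0.4985, 0.3658, 0.0805]
tool_rot: [0.047, -3.135, 0.017]
ft_force: [-5.2, -14.4, 10.3]
grip_width: 0.134
grip_force: 30.0
```

```bash
python3 -c "
from h import *
rep([.4988,.3655,.0805],-178)"
```

```text
t 8.05 p [0.4985 0.3658 0.0805] yaw -178.3 q [-0.81  0.38  0.16  1.7  -0.06  1.07  0.97] F [ -5.2 -14.4  10.3] [-2.86  1.17  0.05] grip 0.134 30.0
travel [-0.0003 -0.0004  0.    ] turn [-0.6 -0.4 -0.3]
```

Call:
step_arm(
  commands=[
    {"travel":[0,0,0],"turn":[0,0,4]},
    {"travel":[0,0,0],"turn":[0,0,8]},
    {"travel":[0,0,0],"turn":[0,0,8]},
  ],
)

```text
time: 8.35
position: [0.4985, 0.3659, 0.0805]
tool_rot: [-0.167, -3.132, 0.018]
ft_force: [-5.5, -13.8, 10.7]
grip_width: 0.139
grip_force: 30.0
```

```bash
python3 -c "
from h import *
rep([.4988,.3655,.0805],-186)"
```

```text
t 8.35 p [0.4985 0.3659 0.0805] yaw 173.9 q [-0.83  0.38  0.18  1.7  -0.07  1.07  0.84] F [ -5.5 -13.8  10.7] [-3.03  1.07  0.51] grip 0.139 30.0
travel [-0.0003 -0.0003 -0.    ] turn [-0.7 -0.3 -0.1]
```

Torque about z jumped from 0.05 to 0.5 N m: that's the seat. I'll confirm with a small extra turn.

Call:
step_arm(
  commands=[
    {"travel":[0,0,0],"turn":[0,0,2]},
    {"travel":[0,0,0],"turn":[0,0,4]},
    {"travel":[0,0,0],"turn":[0,0,4]},
  ],
)

```text
time: 8.65
position: [0.4987, 0.3658, 0.0804]
tool_rot: [-0.275, -3.125, 0.018]
ft_force: [-5.3, -13.6, 9.7]
grip_width: 0.147
grip_force: 31.5
```

```bash
python3 -c "
from h import *
rep([.4988,.3655,.0805],-190)"
```

```text
t 8.65 p [0.4987 0.3658 0.0804] yaw 170.0 q [-0.84  0.38  0.19  1.7  -0.08  1.07  0.78] F [ -5.3 -13.6   9.7] [-2.99  1.02  0.72] grip 0.147 31.5
travel [-0.0001 -0.0003 -0.0001] turn [-0.7 -0.2 -0. ]
```

Seated: torque is 0.72 N m and the wing is starting to twist in the pads, so the seat is at yaw ≈ -186.5°. The target after a quarter turn back is yaw ≈ -96.5°.

Call:
step_arm(
  commands=[
    {"travel":[0,0,0],"turn":[0,0,-6]},
    {"travel":[0,0,0],"turn":[0,0,-12]},
    {"travel":[0,0,0],"turn":[0,0,-18]},
    {"travel":[0,0,0],"turn":[0,0,-24]},
    {"travel":[0,0,0],"turn":[0,0,-30]},
  ],
)

```text
time: 9.15
position: [0.4984, 0.3656, 0.0804]
tool_rot: [0.547, -3.085, 0.015]
ft_force: [-5.9, -13.4, 9.8]
grip_width: 0.138
grip_force: 30.0
```

Call:
step_arm(
  commands=[
    {"travel":[0,0,0],"turn":[0,0,-6]},
    {"travel":[0,0,0],"turn":[0,0,-12]},
    {"travel":[0,0,0],"turn":[0,0,-18]},
    {"travel":[0,0,0],"turn":[0,0,-24]},
    {"travel":[0,0,0],"turn":[0,0,-30]},
  ],
)

```text
time: 9.65
position: [0.4986, 0.3655, 0.0804]
tool_rot: [1.326, -2.837, 0.012]
ft_force: [-5.2, -14.6, 10.4]
grip_width: 0.137
grip_force: 30.0
```

Call:
step_arm(
  commands=[
    {"travel":[0,0,0],"turn":[0,0,-6]},
    {"travel":[0,0,0],"turn":[0,0,-12]},
    {"travel":[0,0,0],"turn":[0,0,-18]},
    {"travel":[0,0,0],"turn":[0,0,-24]},
    {"travel":[0,0,0],"turn":[0,0,-29]},
  ],
)

```text
time: 10.15
position: [0.4988, 0.3655, 0.0804]
tool_rot: [1.992, -2.414, 0.008]
ft_force: [-5.2, -12.8, 10.0]
grip_width: 0.13
grip_force: 30.0
```

```bash
python3 -c "
from h import *
rep([.4988,.3655,.0805],-96.5)"
```

```text
t 10.15 p [0.4988 0.3655 0.0804] yaw -100.9 q [-0.63  0.38 -0.06  1.7   0.03  1.08  2.25] F [ -5.2 -12.8  10. ] [-2.95  1.13 -0.02] grip 0.13 30.0
travel [-0.      0.     -0.0001] turn [ 0.2 -0.7 -4.4]
```

Call:
step_arm(
  commands=[
    {"travel":[0,0,0],"turn":[0,0,-2.5]},
    {"travel":[0,0,0],"turn":[0,0,-4.5]},
    {"travel":[0,0,0],"turn":[0,0,-4.5]},
    {"travel":[0,0,0],"turn":[0,0,-4.5]},
    {"travel":[0,0,0],"turn":[0,0,-4.5]},
  ],
)

```text
time: 10.65
position: [0.4988, 0.3655, 0.0804]
tool_rot: [2.081, -2.337, 0.008]
ft_force: [-5.5, -13.9, 9.6]
grip_width: 0.134
grip_force: 30.0
```

```bash
python3 -c "
from h import *
rep([.4988,.3655,.0805],-96.5)
a=[ctrl.get_image(n)[s][:,:,::-1] for n,s in(('scene',np.s_[160:300,190:340]),('top',np.s_[150:290,190:340]))]
cv2.imwrite('pics/f.png',cv2.resize(np.hstack(a),None,fx=2.6,fy=2.6,interpolation=cv2.INTER_CUBIC))
"
```

```text
t 10.65 p [0.4988 0.3655 0.0804] yaw -96.6 q [-0.62  0.38 -0.07  1.7   0.04  1.08  2.32] F [ -5.5 -13.9   9.6] [-2.95  1.08  0.1 ] grip 0.134 30.0
travel [-0.      0.     -0.0001] turn [ 0.3 -0.7 -0.1]
```

View pics/f.png

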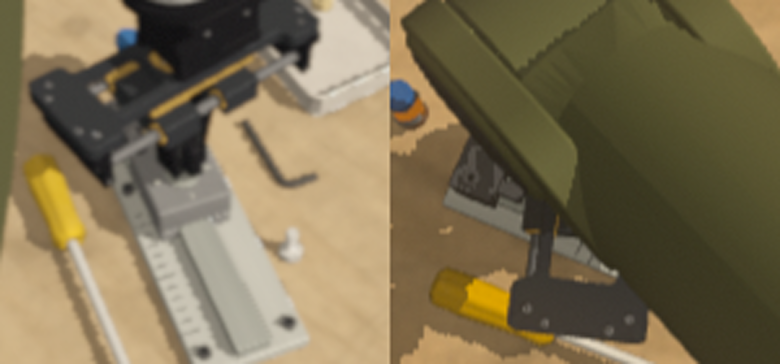

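The fingers are still upright on the wing at crop (185,150), and the carriage is up at its home position. The gauge is hidden by the gripper, but it is held between the carriage face and the block. Forces and pose are steady.

```bash
python3 -c "
from bench import ctrl
print(ctrl.close_job())"
```

```text
the job is handed in; nothing more can be done
None
```

I handed the job in at 10.7 s, but no verdict came back. The carriage stopped hard after 32 mm, as predicted for home; the thumbscrew was seated, then backed off about 90° and left gripped at 30 N. The gripper hid the gauge, so I inferred that it is home and upright from the carriage stop and did not see it directly.

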